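Draw the follower from a spent ink cartridge

ROBOT

A 6-joint arm with a two-finger parallel gripper is mounted at the origin on the work surface. World frame = base frame: x ahead of the robot, y to its left, z up, the work surface at z = 0. Lengths are in m, angles in rad, forces in N, time in s.
With the tool pointing down it reaches from about 0.375 to 0.925 m from the base axis. Payload 5.7 kg.
Tool frame: the origin (TCP) lies midway between the tips of the shut fingers; the grasp point (between the pads) lies 19 mm behind it; z points along the fingers, y is the line along which they close (so a half turn about z gives the same grasp; the last joint's range is limited). The gripper opens to 88 mm and grips with 3 to 60 N. Pads are 20 mm wide; open, the fingers measure 115 mm over their backs; the gripper's body (75 mm by 178 mm) begins 61 mm behind the grasp point.
Start: joints at [-0.115, 0.359, 1.51, -0, 1.272, -0.115], TCP at [0.6, -0, 0.201] pointing down, gripper open.
Joint ranges: [-2.97, 2.97], [-1.01, 2.36], [0.21, 2.38], [-0.96, 4.11], [0.2, 2.71], [-2.98, 2.98]. Speed limits (rad/s): [2.39, 2.39, 3.14, 3.14, 3.14, 3.14].

INTERFACE

Orientations are given as a rotation vector (axis times angle).
In Python, from bench import observe, cams, ctrl gives the robot as it stands.
- The arm moves only by the tool send_rows, never from a script. Its argument "rows" is a list of rows, each a list of 7 numbers: the turn, a rotation vector about the tool's x, y, z in rad, then the shift along the tool's x, y, z in m, then the finger opening in m, from 0 to 0.0878. A call has 1 to 12 rows; each row is the pose to reach, as a shift and turn from the pose commanded when the call began, along the tool's axes at that moment; what a row does not reach only later rows make up. A row lasts 1/8 s, in which the tool goes at most 62.5 mm and 10.7 degrees, less where a joint would pass 70% of its speed; a pose out of reach is approached as far as the arm can. A call with a gripper value outside its range is refused whole. The fingers move at their own pace and stop on an object; "force" is the grip in N (left out, the last holds). Time passes only in rows, so rows that repeat a pose let the fingers close. It gives the time, the measured TCP pose, the force, the opening and the grip force at its end, in the units of the state.
- observe(): the state, without advancing time (a new reading comes with each control period).
- cams.get_image(name): name is "scene" or "side" or "wrist"; returns the picture (400x640x3 uint8, blue, green, red); there is no depth.
- cams.camera_info(name): a dict with "intrinsics" (3x3 intrinsics, pixels), "eye" and "orientation" of the camera in the world. Camera axes: x right, y down, z forward; pixel columns grow to the right and rows downward; lengths in m; the calibration is good to about 2 mm. A picture is of the moment at which its call begins: read the wrist's pose just before it. camera_info takes no time and is no camera call; for the wrist camera it gives the pose at the moment of the call.
- ctrl.finish_job(): hands the job in; it is judged then, once.
The state is a dict: "clock": time; "joint_positions": joint angles; "joint_vel": joint speeds; "tau": joint torques, N m; "position": TCP position; "orientation": TCP orientation; "contact_force": force on the tool from outside, world axes, zero at the start; "moment": the same for the moment, N m; "finger_gap": opening from 0.0 (shut) to 1.0 (fully open); "grasp_force": force on a finger pad.
Only numpy, scipy, OpenCV 4.12 (cv2) and the standard library are available. Lean on these libraries where they do the work, as an engineer would, in place of code of your own. Each camera call takes 0.05 s, during which the arm holds its last target. There are 200 camera calls.

TASK

The ink cartridge is spent and its orange follower is stuck down at the bottom of the tube. Take the red-handled pull hook from its stand, catch the follower's wire bail and draw it out gently, without crushing the bail or levering on the tube and without getting the inky follower on the gripper, then set it down gently in the white wash tray, upright on its base, and hang the hook back upright in its slot. Leave the brayer, bowl, printing block and ink jar where they are.

Things in the scene. Friction and masses are not known exactly. Their poses are not given: they have to be found in the camera images.
- cartridge: Translucent plastic ink cartridge standing upright, open end up, clamped in a fixed grey bench socket (base 110 x 110 x 14 mm, aluminium collar 72 mm wide up to 40 mm high). Tube 51 mm outside, 46 mm bore, rim 136 mm above the table, inner floor 18 mm above the table. Origin on the bore axis at table height, z up.
- mouth (a point): Centre of the cartridge's open mouth, on the bore axis, 136 mm above the table.
- follower: Orange follower piston, 43 mm across, 18 mm high, about 0.1 kg, with black rubber seal lips gripping the bore: drawing it up takes roughly 5 to 12 N all the way to the mouth. Origin at the centre of its underside, z up. It starts on the cartridge's inner floor, turned this way or that. On its flat top is a hinged bail of 3.2 mm steel wire, whose side is not measured (see bail_hinge).
- follower_plate (a point): Centre of the follower's flat top, 18 mm above its origin. The bail lying on its stop leaves 15 mm of free height between this flat top and the crossbar's wire; pressing down on it there bears straight on the follower.
- bail_hinge (a point): Middle of the bail's hinge line, along the follower's y, 3 mm above the flat top (nothing crosses here). U-shaped bail: legs at y = -9.5 and +9.5 mm, crossbar along y 20 mm from the hinge. It swings freely and has flopped over, towards the follower's +x or -x, onto a stop 0.8 rad from upright; which side differs. There its crossbar is 14 mm to the side, 17 mm above the flat top.
- hook: Adjustable pull hook, about 190 mm long, 0.06 kg, hanging upright. Red handle 14 mm thick (x), 26 mm wide (y), 75 mm high with a 4 mm steel bolster (16 x 30 mm) at its foot. Origin: centre of the bolster's underside, which rests on the stand; z up. A 5 mm steel rod, locked at a reach that varies and is not measured, runs straight down and ends in a J, its underside 110 to 124 mm below the origin.
- hook_grip (a point): Middle of the hook's handle, on the rod's axis, 40 mm above the hook's origin: where to grip it, fingers closing along the hook's x (14 mm) or its y (26 mm).
- thumbscrew (a point): Brass thumbscrew under the bolster, 4 mm below the hook's origin, that locks the rod. The J at the rod's end: a foot 4.4 mm thick runs from the rod towards the hook's +x to an upturned tip; the tip's outer side is 12 mm from the rod's axis and its top 12 mm above the foot's underside; 5.5 mm is free between rod and tip.
- stand: Fixed steel tool stand: top plate 80 by 80 mm, its upper face 132 mm above the table, 6 mm thick, on two side walls at its -y and +y ends, on a foot plate 120 by 100 mm, open under the plate. Origin at table height under the hook's slot.
- slot (a point): On the rod line of the hook's slot, at the stand's upper face (132 mm above the table). The slot runs along the stand's x from -16 to +18 mm of this point and is 16 mm wide; the hook hangs in it with its J towards +x, the bolster lying across it.
- tray: Fixed white wash tray, 170 mm (x) by 150 mm (y) outside, rim 30 mm high, walls 4 mm, floor 4 mm above the table. Origin at the centre of its underside.
- brayer: Loose ink brayer, black roller 130 mm long and 42 mm thick in a steel frame, red handle towards its -x, 155 mm overall; origin under the roller's middle.
- bowl: Loose white ceramic bowl, 110 mm wide, 50 mm high; origin at the centre of its underside.
- block: Loose dark wooden printing block, 70 x 150 mm, 43 mm high, carved face up; origin at the centre of its underside.
- jar: Loose ink jar with a black lid, 60 mm wide, 75 mm high; origin at the centre of its underside.
Things that resemble listed ones, but are neither listed nor needed, are in the scene too. Of the things that look like the hook, the smaller one is meant.

How it is judged:
By the outcome, as a careful person would: the job done as asked, in the order asked, and still so for the second after the job is handed in, with the robot touching nothing.
It also fails if it takes over 72 s, if anything falls off the work surface, if the arm or the gripper's body presses on something with over 40 N, if the wrist force passes 120 N, or if a joint passes its speed limit or range.

## Working session

There is one attempt and no reset: what is moved stays moved. The work goes in short steps, Python scripts to look and compute and a tool call to move; the robot and the scene stay as the last step left them, time stands still between calls to the robot, and variables do not carry over. Pictures are saved under pics/ and viewed, at most 10 in all, crops included, and the job is handed in when it is done.

Besides the shell and the picture viewer there is one more tool, called after "Emit:" as name(argument=value, ...) on one line, values as JSON. send_rows: Moves the arm, as the interface text tells. Its arguments: {"type":"object","properties":{"rows":{"type":"array","items":{"type":"array","items":{"type":"number"}}},"force":{"type":"number"}},"required":["rows"]}

```bash
ls; mkdir -p pics; cat > h.py <<'E'
import numpy as np, cv2, sys
from scipy.spatial.transform import Rotation as R
sys.path.insert(0,'.')
from bench import observe, cams, ctrl
def cam(n):
    i=cams.camera_info(n);K=np.array(i["intrinsics"]);o=np.array(i["orientation"]);e=np.array(i["eye"])
    M=o if o.shape==(3,3) else (R.from_rotvec(o).as_matrix() if o.size==3 else R.from_quat(o).as_matrix())
    return K,M,e
def ray(c,u,v):
    K,M,e=c; d=M@np.linalg.inv(K)@[u,v,1.]; return e,d/np.linalg.norm(d)
def plane(c,u,v,z):
    e,d=ray(c,u,v); return e+d*(z-e[2])/d[2]
def proj(c,p):
    K,M,e=c; q=K@M.T@(np.array(p)-e); return q[:2]/q[2]
def tri(c1,p1,c2,p2):
    e1,d1=ray(c1,*p1);e2,d2=ray(c2,*p2)
    s=np.linalg.lstsq(np.c_[d1,-d2],e2-e1,rcond=None)[0]
    a=e1+s[0]*d1;b=e2+s[1]*d2
    return (a+b)/2,np.linalg.norm(a-b)
E
python3 - <<'E'
from h import *
print(observe())
for n in("scene","side","wrist"):
    c=cam(n);print(n,c, cams.camera_info(n)["orientation"]);cv2.imwrite(f"pics/{n}0.png",cams.get_image(n))
a=[cv2.imread(f"pics/{n}0.png") for n in("scene","side")]
E
```

```text
pics
{'clock': 0.0, 'joint_positions': array([-1.15097566e-01,  3.59480762e-01,  1.51141407e+00, -3.01397783e-05,
        1.27252658e+00, -1.15101141e-01]), 'joint_vel': array([-0.00163316,  0.00093877,  0.00057266, -0.00045074, -0.00041405,
       -0.00073969]), 'tau': array([-2.01257943e-03, -5.15376234e+01, -2.70722097e+01,  6.73234044e-02,
        3.48843460e-02, -1.61260368e-04]), 'position': array([5.99267109e-01, 6.68388294e-05, 2.00331070e-01]), 'orientation': array([-2.22042657e+00, -2.22045423e+00,  1.81916188e-03]), 'contact_force': array([-0.45285509, -0.24234944, -0.73321583]), 'moment': array([-0.00930302,  0.00355939, -0.04399143]), 'grasp_force': 0.0, 'finger_gap': 1.0034119198490326}
scene (array([[384.85296998,   0.        , 318.87167226],
       [  0.        , 384.85296998, 192.53118302],
       [  0.        ,   0.        ,   1.        ]]), array([[ 0.84965316,  0.28798782, -0.44176071],
       [ 0.52733036, -0.46954504,  0.70813145],
       [-0.00349332, -0.83461996, -0.55081515]]), array([ 1.04562394, -0.93177506,  0.78090752])) [-2.0893849  -0.59355595  0.32414729]
side (array([[503.34266746,   0.        , 321.33330504],
       [  0.        , 503.34266746, 197.68604727],
       [  0.        ,   0.        ,   1.        ]]), array([[-0.99215543, -0.09280227,  0.08375764],
       [-0.12460692,  0.78794348, -0.60300762],
       [-0.01003581, -0.60871407, -0.79332621]]), array([0.43691651, 0.76282203, 1.20359722])) [-0.17785849  2.92335387 -0.9912874 ]
wrist (array([[327.94407672,   0.        , 322.39886662],
       [  0.        , 327.94407672, 195.90207033],
       [  0.        ,   0.        ,   1.        ]]), array([[ 9.99998105e-01,  8.16002495e-04, -1.76739134e-03],
       [ 2.76026648e-04, -9.58167564e-01, -2.86207693e-01],
       [-1.92700325e-03,  2.86206663e-01, -9.58165974e-01]]), array([0.59950425, 0.07945329, 0.38256905])) [ 2.85132506e+00  7.95062917e-04 -2.68974153e-03]
```

View pics/scene0.png

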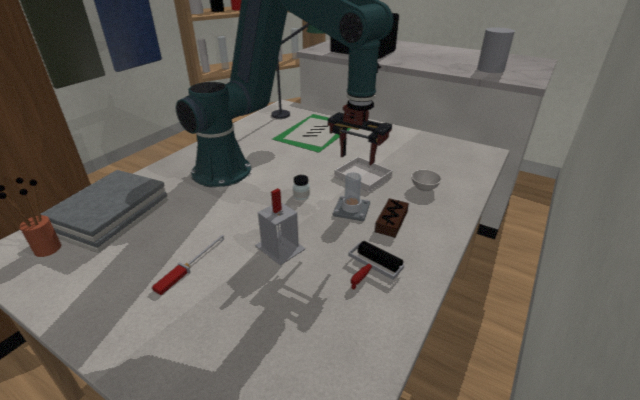

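View pics/side0.png

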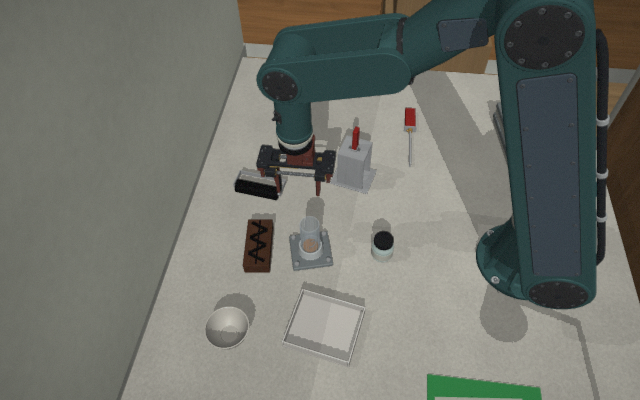

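Scene view: there are two hook-like things. One hangs in the stand with its handle at (277,200) in scene and (355,138) in side. The other lies on the table at (190,270) in scene and (410,130) in side. The lying one looks larger, so the hanging one fits. The brayer handle at (362,275) is red too. The cartridge is at (352,195), the tray at (363,174), the block at (392,217), the bowl at (426,180) and the jar at (301,185).

```bash
python3 - <<'E'
from h import *
S=cv2.imread("pics/scene0.png");D=cv2.imread("pics/side0.png")
cs,cd=cam("scene"),cam("side")
for n,im in(("scene",S),("side",D)):
    h=cv2.cvtColor(im,cv2.COLOR_BGR2HSV)
    m=(((h[...,0]<6)|(h[...,0]>174))&(h[...,1]>170)&(h[...,2]>70)).astype(np.uint8)
    k,l,st,ce=cv2.connectedComponentsWithStats(m)
    for i in range(1,k):
        if st[i,4]>25: 
            r=cv2.minAreaRect(np.argwhere(l==i)[:,::-1].astype(np.float32)); print(n,st[i],ce[i].round(1),np.round(cv2.boxPoints(r),1).tolist())
# rough
print("hook ctr",tri(cs,(277,200),cd,(355,138)))
print("lying: ",plane(cs,154,290,.01),plane(cs,224,238,.01))
for nm,p in (("tray",[(287,329),(349,362),(365,300),(306,291)]),):
    print(nm,[plane(cd,*q,.03).round(3) for q in p])
print("socket",[plane(cd,*q,.014).round(3) for q in [(289,234),(326,229),(332,264),(294,269)]])
a=cv2.resize(S[165:275,225:375],None,fx=4,fy=4,interpolation=cv2.INTER_CUBIC)
b=cv2.resize(D[100:280,270:430],None,fx=3.2,fy=2.444*1,interpolation=cv2.INTER_CUBIC)
cv2.imwrite("pics/crop1.png",a)
cv2.imwrite("pics/crop2.png",cv2.resize(D[110:290,270:420],None,fx=3.3,fy=3.3,interpolation=cv2.INTER_CUBIC))
E
```

```text
scene [232   0   9  10  81] [235.7   4.3] [[232.0, 0.0], [240.0, 0.0], [240.0, 9.0], [232.0, 9.0]]
scene [352 265  19  18 142] [360.9 273.4] [[350.5, 278.5], [367.0, 262.0], [372.0, 267.0], [355.5, 283.5]]
scene [153 266  33  27 321] [168.8 278.7] [[151.5, 287.0], [180.39999389648438, 263.3999938964844], [186.3000030517578, 270.6000061035156], [157.39999389648438, 294.20001220703125]]
side [405 109  10  17 157] [409.5 117.1] [[405.0, 109.0], [414.0, 109.0], [414.0, 125.0], [405.0, 125.0]]
side [352 127   7  22 102] [355.  137.6] [[351.8999938964844, 148.0], [353.29998779296875, 126.80000305175781], [358.29998779296875, 127.19999694824219], [356.8999938964844, 148.3000030517578]]
hook ctr (array([ 0.47785038, -0.24324038,  0.17286935]), np.float64(0.0009053827268745419))
lying:  [ 0.3029701  -0.56359427  0.01      ] [ 0.31200817 -0.31051617  0.01      ]
tray [array([0.594, 0.283, 0.03 ]), array([0.436, 0.346, 0.03 ]), array([0.41 , 0.183, 0.03 ]), array([0.562, 0.176, 0.03 ])]
socket [array([ 0.637, -0.002,  0.014]), array([ 0.535, -0.032,  0.014]), array([0.506, 0.08 , 0.014]), array([0.605, 0.107, 0.014])]
```

View pics/crop1.png

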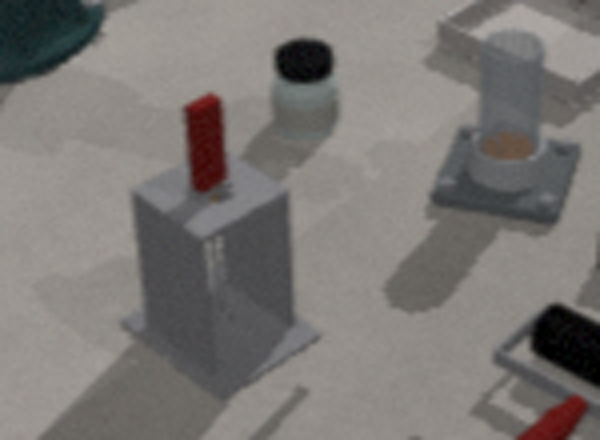

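View pics/crop2.png

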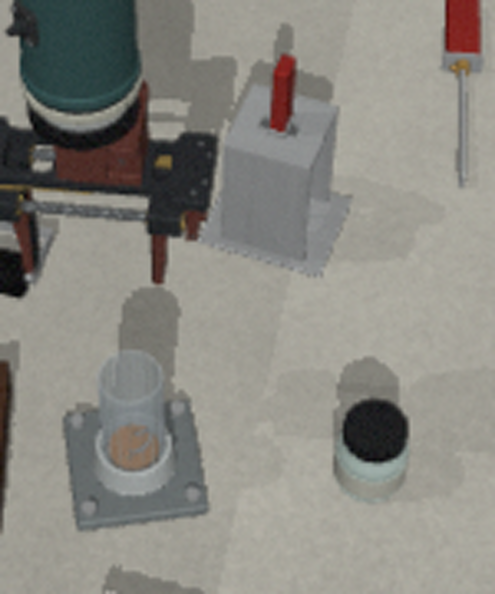

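The crops confirm it. The hook hanging in the stand (crop1 (205,145)) is the shorter, meant one; the lying one is over 0.25 m long. Next I move the wrist camera over the cartridge.

Emit:
send_rows(rows=[[0,0,0,-0.02,-0.013,0.01,0.0878],[0,0,0,-0.04,-0.027,0.02,0.0878],[0,0,0,-0.04,-0.027,0.02,0.0878],[0,0,0,-0.04,-0.027,0.02,0.0878]])

```text
clock: 0.65
position: [0.5735, -0.0397, 0.1814]
orientation: [2.222, 2.221, 0.001]
contact_force: [0.2, -0.4, 0.3]
finger_gap: 1.0
grasp_force: 0.0
```

```bash
python3 - <<'E'
from h import *
import pickle
c=cam("wrist");im=cams.get_image("wrist");cv2.imwrite("pics/w1.png",im);pickle.dump(c,open("w1.pkl","wb"))
s=observe();print(s["position"],s["contact_force"])
u,v=proj(c,(.572,.04,.08));print(u,v,c[2])
u,v=int(u),int(v)
cv2.imwrite("pics/w1c.png",cv2.resize(im[max(v-75,0):v+75,u-100:u+100],None,fx=4,fy=4,interpolation=cv2.INTER_CUBIC))
print("crop origin",u-100,max(v-75,0))
E
```

```text
[ 0.57374631 -0.03955807  0.1815171 ] [ 0.52736676  1.04018426 -0.82033753]
320.77087522564875 97.55921980425246 [0.57328514 0.03964459 0.36353934]
crop origin 220 22
```

View pics/w1c.png

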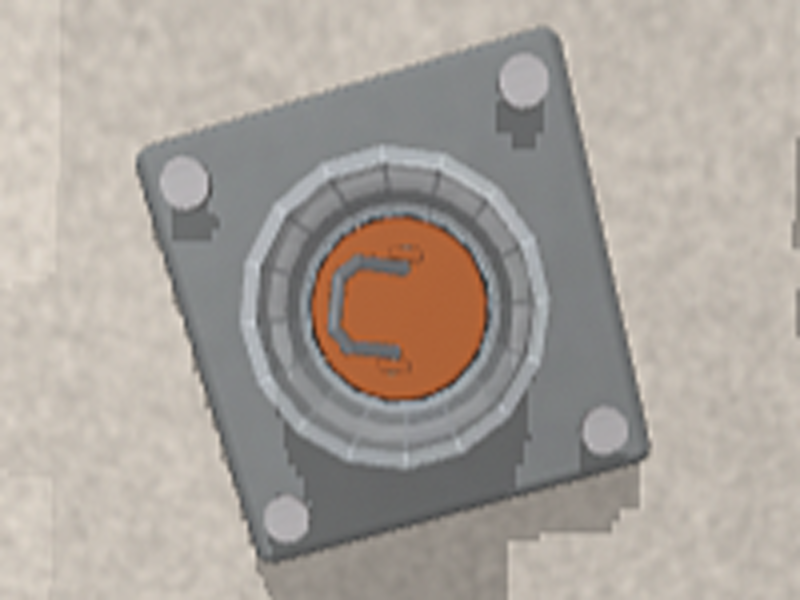

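The wrist crop shows the follower at crop (400,308). The bail is flopped to image left, with its crossbar from (350,262) to (345,345) and leg feet near (405,255) and (398,365). The rim centre is about (396,306).

```bash
python3 - <<'E'
from h import *
import pickle
c=pickle.load(open("w1.pkl","rb"));im=cv2.imread("pics/w1.png")
g=lambda x,y:((x+.5)/4-.5+220,(y+.5)/4-.5+22)
h=cv2.cvtColor(im,cv2.COLOR_BGR2HSV);m=((h[...,0]>3)&(h[...,0]<20)&(h[...,1]>150)).astype(np.uint8)
k,l,st,ce=cv2.connectedComponentsWithStats(m);i=1+st[1:,4].argmax()
pts=np.argwhere(l==i)[:,::-1]
hull=cv2.convexHull(pts.astype(np.int32));e=cv2.fitEllipse(hull);print(st[i],e)
print("follower",plane(c,*e[0],.036)," r",e[1][0]/2/327.9*(c[2][2]-.036))
print("rim",plane(c,*g(396,306),.136))
cor=[plane(c,*g(*q),.014) for q in((140,150),(553,30),(648,455),(265,560))];print("base",np.mean(cor,0),cor[1]-cor[0])
a=plane(c,*g(347,263),.053);b=plane(c,*g(344,347),.053);cb=plane(c,*g(337,306),.053)
print("cross ends",a,b,"mid",cb)
f1=plane(c,*g(405,255),.038);f2=plane(c,*g(396,367),.038);print("feet",f1,f2,(f1+f2)/2)
d=f2-f1;print("hinge dir ang",np.degrees(np.arctan2(d[1],d[0])))
d=b-a;print("cross dir ang",np.degrees(np.arctan2(d[1],d[0])))
d=(a+b)/2-(f1+f2)/2;print("bail dir",np.degrees(np.arctan2(d[1],d[0])),np.hypot(d[0],d[1]))
E
```

```text
[ 298   76   44   46 1331] ((319.3486633300781, 98.70352172851562), (43.36198043823242, 45.299808502197266), 179.75279235839844)
follower [0.57043705 0.03900573 0.036     ]  r 0.0216571434358795
rim [0.57082645 0.03956965 0.136     ]
base [0.57092992 0.03891747 0.014     ] [0.10130145 0.02687714 0.        ]
cross ends [0.55894413 0.04880885 0.053     ] [0.55800015 0.0305533  0.053     ] mid [0.55654485 0.03954406 0.053     ]
feet [0.57192467 0.05103778 0.038     ] [0.56971932 0.02545558 0.038     ] [0.57082199 0.03824668 0.038     ]
hinge dir ang -94.92709214340908
cross dir ang -92.96007770253097
bail dir 173.37497130950322 0.012432873280364095
```

Emit:
send_rows(rows=[[0,0,0,-0.015,-0.008,-0.04,0.0878],[0,0,0,-0.045,-0.024,-0.08,0.0878],[0,0,0,-0.09,-0.048,-0.12,0.0878],[0,0,0,-0.135,-0.072,-0.12,0.0878],[0,0,0,-0.18,-0.096,-0.12,0.0878],[0,0,0,-0.18,-0.096,-0.12,0.0878],[0,0,0,-0.18,-0.096,-0.12,0.0878]])

```text
clock: 1.58
position: [0.4777, -0.2194, 0.3014]
orientation: [2.221, 2.221, 0.001]
contact_force: [0.4, 1.2, -0.4]
finger_gap: 1.002
grasp_force: 0.0
```

```bash
python3 - <<'E'
from h import *
import pickle
c=cam("wrist");im=cams.get_image("wrist");cv2.imwrite("pics/w2.png",im);pickle.dump(c,open("w2.pkl","wb"))
s=observe();print(s["position"],s["orientation"])
u,v=proj(c,(.478,-.243,.17));print(u,v,c[2])
u,v=int(u),int(v)
cv2.imwrite("pics/w2c.png",cv2.resize(im[max(v-75,0):v+75,u-100:u+100],None,fx=4,fy=4,interpolation=cv2.INTER_CUBIC))
print("crop origin",u-100,max(v-75,0))
E
```

```text
[ 0.47776318 -0.21901849  0.30129744] [2.22042101e+00 2.22243580e+00 1.06204164e-03]
322.8422868888219 204.7946846152065 [ 0.47738947 -0.14009284  0.48359632]
crop origin 222 129
```

View pics/w2c.png

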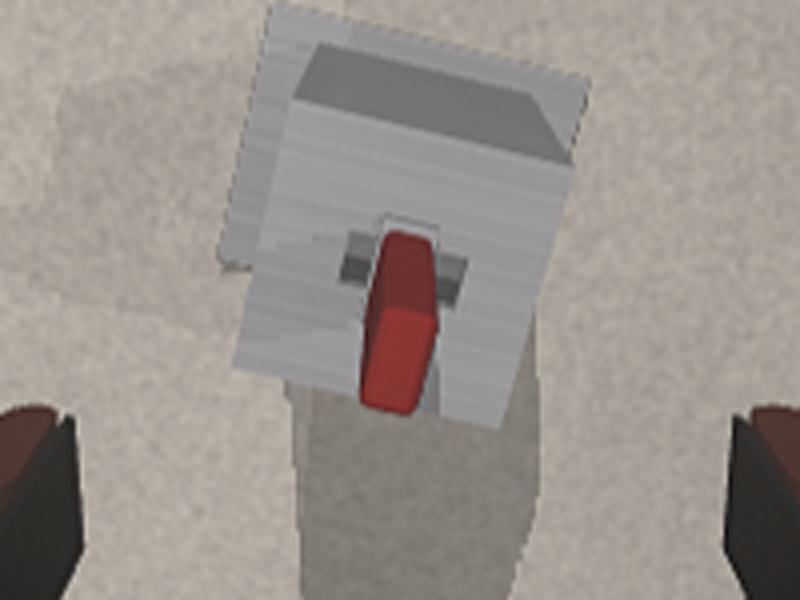

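The hook's top face is centred near crop (397,358). The plate corners are (293,98), (573,162), (502,428) and (234,368), and the slot runs along the image's right-and-down direction.

```bash
python3 - <<'E'
from h import *
import pickle
c=pickle.load(open("w2.pkl","rb"))
g=lambda x,y:((x+.5)/4-.5+222,(y+.5)/4-.5+129)
P=[plane(c,*g(*q),.132) for q in((293,98),(573,162),(502,428),(234,368))]
print("plate",np.mean(P,0)); 
for i in range(4):
    d=P[(i+1)%4]-P[i];print(np.hypot(*d[:2]),np.degrees(np.arctan2(d[1],d[0])))
T=[plane(c,*g(*q),.209) for q in((375,300),(438,315),(413,415),(360,403))]
print("top",np.mean(T,0),[t.round(4) for t in T])
s=[plane(c,*g(*q),.132) for q in((341,280),(352,232),(467,257),(455,307))];print("slot ends",(s[0]+s[1])/2,(s[2]+s[3])/2,np.mean(s,0))
# subtle: red mask scene top tri
E
```

```text
plate [ 0.47684173 -0.24476566  0.132     ]
0.07803754048255365 -12.997523159645134
0.08060641770235066 -102.67283324223088
0.07929843695234277 166.43901388644076
0.07982930406623823 76.42808678358845
top [ 0.47604821 -0.24291352  0.209     ] [array([ 0.4714, -0.2291,  0.209 ]), array([ 0.4852, -0.2326,  0.209 ]), array([ 0.4798, -0.2564,  0.209 ]), array([ 0.4678, -0.2535,  0.209 ])]
slot ends [ 0.46178045 -0.24122506  0.132     ] [ 0.49380828 -0.24881861  0.132     ] [ 0.47779436 -0.24502183  0.132     ]
```

Emit:
send_rows(rows=[[0,0,-0.17,-0.005,0,0,0.0878],[0,0,-0.34,-0.012,0,0,0.0878],[0,0,-0.51,-0.02,0,0,0.0878],[0,0,-0.68,-0.025,-0.001,0,0.0878],[0,0,-0.85,-0.025,-0.001,0,0.07],[0,0,-1.02,-0.025,-0.001,0.01,0.06],[0,0,-1.19,-0.025,-0.001,0.02,0.05],[0,0,-1.342,-0.025,-0.001,0.03,0.05],[0,0,-1.342,-0.025,-0.001,0.035,0.05],[0,0,-1.342,-0.025,-0.001,0.035,0.05]])

```text
clock: 2.88
position: [0.4763, -0.2441, 0.2659]
orientation: [-0.361, -3.12, -0.001]
contact_force: [-0.6, -0.5, 0.1]
finger_gap: 0.569
grasp_force: 0.0
```

```bash
python3 - <<'E'
from h import *
c=cam("wrist");im=cams.get_image("wrist");cv2.imwrite("pics/w3.png",im)
s=observe();M=R.from_rotvec(s["orientation"]).as_matrix();print(s["position"],M.round(3),s["joint_positions"])
# red top face by brightness: ray check
h=cv2.cvtColor(im,cv2.COLOR_BGR2HSV);m=(((h[...,0]<6)|(h[...,0]>174))&(h[...,1]>150)&(h[...,2]>60)).astype(np.uint8)
k,l,st,ce=cv2.connectedComponentsWithStats(m)
u0,v0=proj(c,(.4768,-.2442,.209));print("exp",u0,v0)
for i in range(1,k):
    if st[i,4]>60:print(st[i],ce[i])
E
```

```text
[ 0.47642255 -0.24441168  0.26622061] [[-0.974  0.228 -0.   ]
 [ 0.228  0.974  0.   ]
 [ 0.     0.    -1.   ]] [-6.03079811e-01  2.10793900e-01  1.55727809e+00  5.68596544e-05
  1.37366779e+00 -1.94380184e+00]
exp 321.45694763672884 206.10444299539927
[  39   56   75   45 1948] [76.33470226 78.47741273]
[304 196  32  16 460] [319.63043478 203.73913043]
```

View pics/w3.png

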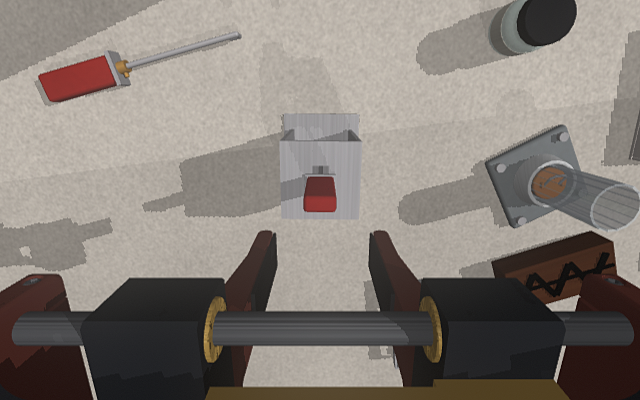

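The view shows the hook handle top at (320,203), centred between the fingers. I go down and grip.

Emit:
send_rows(rows=[[0,0,0,0,0,0.03,0.05],[0,0,0,0,0,0.06,0.05],[0,0,0,0,0,0.09,0.05],[0,0,0,0,0,0.105,0.05],[0,0,0,0,0,0.113,0.05],[0,0,0,0,0,0.113,0.05],[0,0,0,0,0,0.113,0.02],[0,0,0,0,0,0.113,0.015],[0,0,0,0,0,0.113,0.015],[0,0,0,0,0,0.113,0.015],[0,0,0,0,0,0.113,0.015]], force=40)

```text
clock: 4.3
position: [0.4763, -0.2453, 0.1536]
orientation: [0.359, 3.12, -0.001]
contact_force: [0.6, 0.2, 5.2]
finger_gap: 0.296
grasp_force: 40.0
```

Emit:
send_rows(rows=[[0,0,0,0,0,-0.005,0.015],[0,0,0,0,0,-0.02,0.015],[0,0,0,0,0,-0.05,0.015],[0,0,0,0,0,-0.08,0.015],[0,0,0,0,0,-0.11,0.015],[0,0,0,0,0,-0.14,0.015],[0,0,0,0,0,-0.17,0.015],[0,0,0,0,0,-0.17,0.015],[0,0,0,0,0,-0.17,0.015]])

```text
clock: 5.42
position: [0.4755, -0.2446, 0.3225]
orientation: [-0.358, -3.12, -0.001]
contact_force: [0.4, 0.7, -0.7]
finger_gap: 0.295
grasp_force: 40.0
```

```bash
python3 - <<'E'
from h import *
import pickle
s=observe();M=R.from_rotvec(s["orientation"]).as_matrix();print(s["position"],s["finger_gap"]*.0878,s["contact_force"])
c=cam("wrist");im=cams.get_image("wrist");cv2.imwrite("pics/w4.png",im)
C={"wrist":c,"scene":cam("scene"),"side":cam("side")}
p=s["position"]; o=p-[0,0,.021]; pickle.dump((C,p,M),open("w4.pkl","wb"))
out=[]
for n in C:
    I=im if n=="wrist" else cams.get_image(n); cv2.imwrite(f"pics/{n}4.png",I)
    u,v=proj(C[n],o-[0,0,.117]);u0,v0=proj(C[n],o);print(n,(u,v),(u0,v0))
    x,y=int(u)-30,int(v)-30; x=max(x,0);y=max(y,0);print("crop",x,y)
    out.append(cv2.resize(I[y:y+60,x:x+60],(390,390),interpolation=cv2.INTER_CUBIC))
cv2.imwrite("pics/j4.png",cv2.resize(np.hstack(out),(798,266)))
E
```

```text
[ 0.47546816 -0.24462807  0.32248197] 0.025936358846665734 [ 0.44673215  0.67853792 -0.67065386]
wrist (np.float64(321.715619567029), np.float64(180.20833134790735)) (np.float64(321.38984257331595), np.float64(222.44556204005735))
crop 291 150
scene (np.float64(275.58938471725565), np.float64(196.4787072399507)) (np.float64(272.650203857988), np.float64(159.24649146683822))
crop 245 166
side (np.float64(355.9176519413143), np.float64(134.89619702360048)) (np.float64(357.8922213615945), np.float64(103.475875852583))
crop 325 104
```

View pics/j4.png

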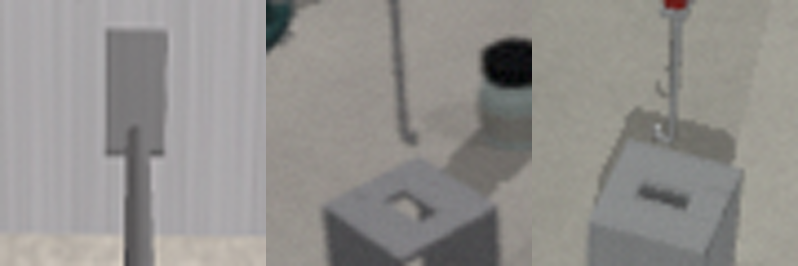

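In the scene crop the J is at (408,142), pointing to image right. In the side crop it is at (660,132), pointing to image left. Both mean world +x, so the J is along -13°. Next I refine the rod's offset from the TCP and turn over the cartridge.

```bash
python3 - <<'E'
from h import *
import pickle
C,p,M=pickle.load(open("w4.pkl","rb"));K,Mc,e=C["wrist"]
p3=np.array([.47642,-.24441,.26622]);c3=(K,Mc,e-p+p3)
im=cv2.imread("pics/w3.png");print(im[184:218,320].tolist())
for v in(176,196,212.5):
    q=plane(c3,320,v,.211);print(v,q,M.T@(q-p3))
E
```

```text
[[48, 50, 93], [48, 50, 93], [49, 50, 94], [49, 50, 93], [49, 51, 93], [49, 51, 94], [47, 50, 93], [48, 50, 93], [48, 50, 92], [48, 50, 92], [48, 50, 91], [47, 49, 97], [52, 54, 120], [52, 55, 135], [52, 55, 139], [53, 56, 145], [54, 57, 147], [53, 56, 147], [53, 56, 147], [54, 58, 147], [54, 58, 148], [53, 56, 146], [54, 57, 147], [53, 57, 146], [53, 56, 145], [53, 56, 145], [49, 52, 132], [35, 38, 116], [140, 139, 149], [169, 167, 165], [163, 162, 163], [161, 160, 162], [160, 159, 161], [160, 159, 161]]
176 [ 0.45320622 -0.24014687  0.211     ] [ 0.02351897 -0.00113362  0.05524378]
196 [ 0.46827993 -0.24368578  0.211     ] [ 0.00803545 -0.00116171  0.05522785]
212.5 [ 0.48113359 -0.24670349  0.211     ] [-0.00516768 -0.00118565  0.05521427]
```

Emit:
send_rows(rows=[[0,0,0.17,-0.01,0.01,0,0.015],[0,0,0.34,-0.02,0.04,0,0.015],[0,0,0.51,-0.025,0.08,0,0.015],[0,0,0.68,-0.025,0.12,0,0.015],[0,0,0.85,-0.025,0.16,0,0.015],[0,0,1.02,-0.025,0.2,0,0.015],[0,0,1.19,-0.03,0.24,0,0.015],[0,0,1.36,-0.03,0.28,0,0.015],[0,0,1.5,-0.03,0.299,0,0.015],[0,0,1.5,-0.03,0.299,0,0.015]])

```text
clock: 6.82
position: [0.5726, 0.0405, 0.322]
orientation: [-2.385, -2.042, 0.002]
contact_force: [0.6, -0.5, -0.1]
finger_gap: 0.296
grasp_force: 40.0
```

Emit:
send_rows(rows=[[0,0,0.17,-0.001,0,0,0.015],[0,0,0.34,-0.0015,-0.0005,0,0.015],[0,0,0.51,-0.0015,-0.0005,0,0.015],[0,0,0.68,-0.0015,-0.0005,0,0.015],[0,0,0.85,-0.0015,-0.0005,0,0.015],[0,0,1.02,-0.0015,-0.0005,0,0.015],[0,0,1.19,-0.0015,-0.0005,0.01,0.015],[0,0,1.36,-0.0015,-0.0005,0.02,0.015],[0,0,1.492,-0.0015,-0.0005,0.025,0.015],[0,0,1.492,-0.0015,-0.0005,0.025,0.015],[0,0,1.492,-0.0015,-0.0005,0.025,0.015]])

```text
clock: 8.2
position: [0.5722, 0.0373, 0.2981]
orientation: [3.139, -0.119, -0.0]
contact_force: [-0.1, 0.1, -1.5]
finger_gap: 0.292
grasp_force: 40.0
```

```bash
python3 - <<'E'
from h import *
import pickle
s=observe();M=R.from_rotvec(s["orientation"]).as_matrix();p=s["position"];print(p,M.round(3),s["joint_positions"][5])
c=cam("wrist");im=cams.get_image("wrist");cv2.imwrite("pics/w5.png",im)
pickle.dump((c,p,M),open("w5.pkl","wb"))
for z in(.021,.021+.05,.021+.117): print(proj(c,p-[0,0,z]))
u,v=proj(c,(.5707,.0392,.136));print(u,v)
x,y=int(u)-60,max(int(v)-60,0);print("crop",x,y)
cv2.imwrite("pics/w5c.png",cv2.resize(im[y:y+120,x:x+120],None,fx=5,fy=5,interpolation=cv2.INTER_CUBIC))
E
```

```text
[0.57218511 0.03731115 0.29813406] [[ 0.997 -0.076 -0.   ]
 [-0.076 -0.997 -0.   ]
 [-0.     0.    -1.   ]] 1.591622786241725
[323.41991697 221.55723973]
[323.21127917 199.17649488]
[323.02689391 179.39733965]
321.3298297030392 175.5132650456405
crop 261 115
```

View pics/w5c.png

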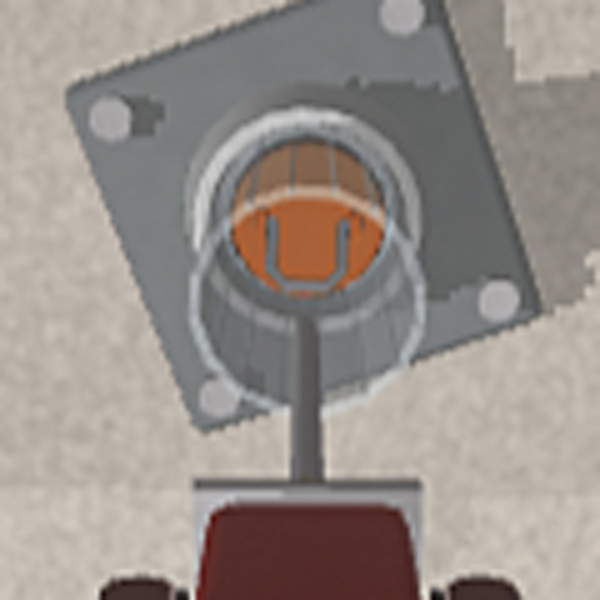

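The rod end is at crop (307,320). The bail is centred at 307 too, so it is aligned laterally. The crossbar is at v≈285, the rim centre at (308,297) and the bolster's far edge at v=480. Next I work out the fore-aft offset within this same image.

```bash
python3 - <<'E'
from h import *
import pickle
c,p,M=pickle.load(open("w5.pkl","rb"))
g=lambda x,y:((x+.5)/5-.5+261,(y+.5)/5-.5+115)
def t(n,x,y,z): print(n,((M.T@(plane(c,*g(x,y),z)-p))*1000).round(1))
t("rim c",308,297,.136);t("rim top",308,186,.136);t("rim bot",308,408,.136)
t("plate c",308,217,.036);t("foll top",308,137,.036);t("foll bot",308,298,.036);t("crossbar",307,287,.053)
zb=p[2]-.021
t("bolster far edge under",307,480,zb);t("bolster top edge",307,493,zb+.004);t("handle far top",307,503,zb+.075)
t("bl L",193,482,zb);t("bl R",421,482,zb)
for r in(.110,.117,.124): t(f"rodend {r}",307,320,zb-r)
E
```

```text
rim c [ 1.000e-01 -9.000e-01  1.621e+02]
rim top [ 24.   -0.9 162.1]
rim bot [-24.8  -0.9 162.1]
plate c [ -0.3  -0.9 262.1]
foll top [ 21.5  -0.9 262.1]
foll bot [-23.   -0.9 262.1]
crossbar [-16.1  -1.2 245.1]
bolster far edge under [ 7.7 -0.9 21. ]
bolster top edge [ 7.3 -0.9 17. ]
handle far top [ 31.8  -0.9 -54. ]
bl L [  7.4 -15.9  21. ]
bl R [ 7.4 14.  21. ]
rodend 0.11 [  2.6  -1.1 131. ]
rodend 0.117 [  0.9  -1.1 138. ]
rodend 0.124 [ -0.8  -1.1 145. ]
```

Emit:
send_rows(rows=[[0,0,0,0.004,0,0,0.015],[0,0,0,0.004,0,0.015,0.015],[0,0,0,0.004,0,0.03,0.015],[0,0,0,0.004,0,0.045,0.015],[0,0,0,0.004,0,0.06,0.015],[0,0,0,0.004,0,0.075,0.015],[0,0,0,0.004,0,0.09,0.015],[0,0,0,0.004,0,0.1,0.015],[0,0,0,0.004,0,0.106,0.015],[0,0,0,0.004,0,0.11,0.015],[0,0,0,0.004,0,0.11,0.015]])

```text
clock: 9.62
position: [0.5763, 0.0377, 0.1881]
orientation: [-3.139, 0.124, 0.0]
contact_force: [0.2, -0.6, -0.7]
finger_gap: 0.293
grasp_force: 40.0
```

Emit:
send_rows(rows=[[0,0,0,0,0,0.001,0.015],[0,0,0,0,0,0.001,0.015],[0,0,0,0,0,0.001,0.015]])

```text
clock: 10.0
position: [0.5764, 0.0377, 0.1873]
orientation: [-3.139, 0.124, -0.0]
contact_force: [-0.2, 1.0, -0.8]
finger_gap: 0.293
grasp_force: 40.0
```

Emit:
send_rows(rows=[[0,0,0,0,0,0.005,0.015],[0,0,0,0,0,0.007,0.015],[0,0,0,0,0,0.008,0.015],[0,0,0,0,0,0.008,0.015]])

```text
clock: 10.5
position: [0.5762, 0.0377, 0.179]
orientation: [-3.139, 0.124, 0.0]
contact_force: [-0.6, -0.8, -0.8]
finger_gap: 0.292
grasp_force: 40.0
```

```bash
python3 - <<'E'
from h import *
import pickle
s=observe();M=R.from_rotvec(s["orientation"]).as_matrix();p=s["position"];print(p,s["contact_force"])
c=cam("wrist");im=cams.get_image("wrist");cv2.imwrite("pics/w6.png",im)
pickle.dump((c,p,M),open("w6.pkl","wb"))
u,v=proj(c,p-[0,0,.14]);x,y=int(u)-50,int(v)-70;print("crop",x,y)
cv2.imwrite("pics/w6c.png",cv2.resize(im[y:y+100,x:x+100],None,fx=6,fy=6,interpolation=cv2.INTER_CUBIC))
E
```

```text
[0.57621691 0.0376866  0.1790075 ] [-0.62212719 -0.76093662 -0.76613351]
crop 273 108
```

View pics/w6c.png

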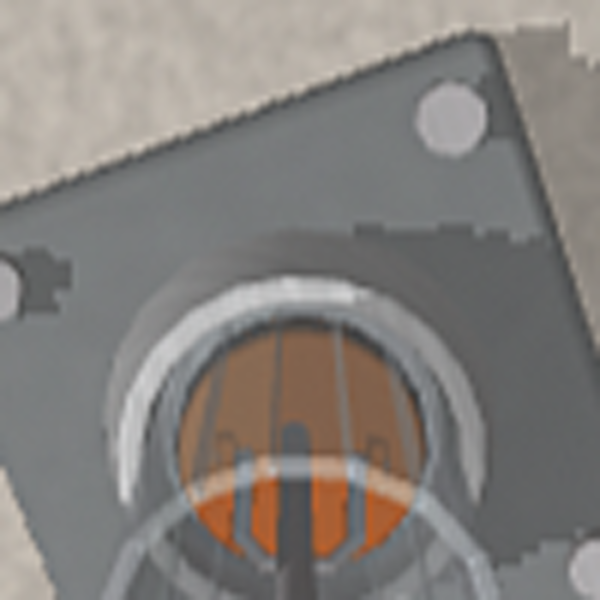

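The rod end is at crop (295,425), between the bail legs (245 and 353), with the J going down inside the U. I step down to touch the plate.

```bash
python3 - <<'E'
from h import *
import pickle
c,p,M=pickle.load(open("w6.pkl","rb"))
g=lambda x,y:((x+.5)/6-.5+273,(y+.5)/6-.5+108)
def t(n,x,y,z): print(n,((M.T@(plane(c,*g(x,y),z)-p))*1000).round(1))
t("plate c",304,447,.036);t("foll top",304,325,.036);t("feetL",228,437,.038);t("feetR",378,447,.038)
for r in(.110,.114,.118,.122): t(f"rodend {r}",295,423,p[2]-.021-r)
E
```

```text
plate c [ -4.1   0.2 143. ]
foll top [ 17.    0.2 143. ]
feetL [ -1.8 -12.6 141. ]
feetR [ -3.5  12.7 141. ]
rodend 0.11 [  3.   -1.3 131. ]
rodend 0.114 [  2.1  -1.3 135. ]
rodend 0.118 [  1.1  -1.3 139. ]
rodend 0.122 [ 1.00e-01 -1.30e+00  1.43e+02]
```

Emit:
send_rows(rows=[[0,0,0,0,0,0.001,0.015],[0,0,0,0,0,0.002,0.015],[0,0,0,0,0,0.002,0.015]])

```text
clock: 10.92
position: [0.5762, 0.0377, 0.177]
orientation: [-3.139, 0.124, 0.0]
contact_force: [-0.8, 0.8, -0.7]
finger_gap: 0.294
grasp_force: 40.0
```

Emit:
send_rows(rows=[[0,0,0,0,0.001,0.001,0.015],[0,0,0,0,0.001,0.002,0.015],[0,0,0,0,0.001,0.002,0.015]])

```text
clock: 11.3
position: [0.5764, 0.0366, 0.1755]
orientation: [3.139, -0.124, 0.001]
contact_force: [0.2, -0.0, 3.9]
finger_gap: 0.293
grasp_force: 40.0
```

```bash
python3 -c "
from h import *
s=observe();print(s['position'],s['contact_force'],s['moment'])"
```

```text
[0.57639014 0.03657931 0.17550829] [ 0.18859766 -0.00868393  3.87265049] [0.00893701 0.26580145 0.01523422]
```

Contact at TCP z=0.1755, so the reach is about 118.5 mm. I rise 1.5 mm and slide the J under the crossbar.

Emit:
send_rows(rows=[[0,0,0,0,0,-0.0018,0.015],[0,0,0,0,0,-0.0018,0.015],[0,0,0,-0.003,0,-0.0018,0.015],[0,0,0,-0.006,0,-0.0018,0.015],[0,0,0,-0.009,0,-0.0018,0.015],[0,0,0,-0.0105,0,-0.0018,0.015],[0,0,0,-0.0105,0,-0.0018,0.015],[0,0,0,-0.0105,0,-0.0018,0.015]])

```text
clock: 12.3
position: [0.5658, 0.0375, 0.177]
orientation: [-3.139, 0.124, -0.0]
contact_force: [-0.1, 0.2, -1.3]
finger_gap: 0.292
grasp_force: 40.0
```

```bash
python3 -c "
from h import *
s=observe();print(s['position'],s['contact_force'],s['moment'])"
```

```text
[0.56581611 0.03750641 0.17696398] [-0.14446086  0.16387825 -1.27128707] [0.02876909 0.14151757 0.04522599]
```

Emit:
send_rows(rows=[[0,0,0,0,0,-0.003,0.015],[0,0,0,0,0,-0.006,0.015],[0,0,0,0,0,-0.0085,0.015],[0,0,0,0.0025,0,-0.011,0.015],[0,0,0,0.005,0,-0.0125,0.015],[0,0,0,0.0085,0,-0.0138,0.015],[0,0,0,0.0115,0,-0.0145,0.015],[0,0,0,0.0135,0,-0.015,0.015],[0,0,0,0.0135,0,-0.015,0.015],[0,0,0,0.0135,0,-0.017,0.015],[0,0,0,0.0135,0,-0.017,0.015]])

```text
clock: 13.68
position: [0.5782, 0.0365, 0.1933]
orientation: [-3.139, 0.124, 0.003]
contact_force: [-0.6, 0.4, -5.1]
finger_gap: 0.287
grasp_force: 39.9
```

```bash
python3 -c "
from h import *
s=observe();print(s['position'],s['contact_force'],s['moment'])"
```

```text
[0.57823542 0.03654619 0.19332027] [-0.58116694  0.42340344 -5.08857652] [ 0.06770294  0.21682734 -0.00590024]
```

The bail is caught (-5 N). I draw up gently.

Emit:
send_rows(rows=[[0,0,0,0,0,-0.002,0.015],[0,0,0,0,0,-0.005,0.015],[0,0,0,0,0,-0.009,0.015],[0,0,0,0,0,-0.013,0.015],[0,0,0,0,0,-0.017,0.015],[0,0,0,0,0,-0.021,0.015],[0,0,0,0,0,-0.025,0.015],[0,0,0,0,0,-0.029,0.015],[0,0,0,0,0,-0.033,0.015],[0,0,0,0,0,-0.037,0.015],[0,0,0,0,0,-0.041,0.015],[0,0,0,0,0,-0.045,0.015]])

```text
clock: 15.18
position: [0.5792, 0.0365, 0.2392]
orientation: [-3.139, 0.124, 0.0]
contact_force: [-0.9, -0.5, -9.9]
finger_gap: 0.29
grasp_force: 39.9
```

```bash
python3 - <<'E'
from h import *
s=observe();print(s['position'],s['contact_force'],s['moment'])
E
```

```text
[0.5791604  0.03645498 0.23918613] [-0.91208026 -0.52147772 -9.91457039] [0.0896547  0.38442365 0.03990379]
```

Emit:
send_rows(rows=[[0,0,0,0,0,-0.004,0.015],[0,0,0,0,0,-0.008,0.015],[0,0,0,0,0,-0.012,0.015],[0,0,0,0,0,-0.016,0.015],[0,0,0,0,0,-0.02,0.015],[0,0,0,0,0,-0.024,0.015],[0,0,0,0,0,-0.028,0.015],[0,0,0,0,0,-0.032,0.015],[0,0,0,0,0,-0.036,0.015],[0,0,0,0,0,-0.04,0.015],[0,0,0,0,0,-0.044,0.015],[0,0,0,0,0,-0.048,0.015]])

```text
clock: 16.68
position: [0.5792, 0.0365, 0.2872]
orientation: [-3.139, 0.124, 0.0]
contact_force: [-1.2, 0.7, -9.8]
finger_gap: 0.295
grasp_force: 39.9
```

Emit:
send_rows(rows=[[0,0,0,0,0,-0.003,0.015],[0,0,0,0,0,-0.006,0.015],[0,0,0,0,0,-0.009,0.015],[0,0,0,0,0,-0.012,0.015],[0,0,0,0,0,-0.015,0.015],[0,0,0,0,0,-0.018,0.015],[0,0,0,0,0,-0.021,0.015],[0,0,0,0,0,-0.024,0.015],[0,0,0,0,0,-0.027,0.015],[0,0,0,0,0,-0.03,0.015],[0,0,0,0,0,-0.035,0.015],[0,0,0,0,0,-0.04,0.015]])

```text
clock: 18.18
position: [0.5792, 0.0365, 0.3272]
orientation: [-3.139, 0.124, 0.0]
contact_force: [0.3, 0.1, -1.7]
finger_gap: 0.298
grasp_force: 40.0
```

```bash
python3 - <<'E'
from h import *
import pickle
s=observe();print(s['position'],s['contact_force'],s['moment'])
for n in("scene","side","wrist"):
    im=cams.get_image(n);c=cam(n);cv2.imwrite(f"pics/{n}7.png",im)
    h=cv2.cvtColor(im,cv2.COLOR_BGR2HSV);m=((h[...,0]>3)&(h[...,0]<20)&(h[...,1]>140)&(h[...,2]>110)).astype(np.uint8)
    p=s['position'];q=proj(c,p-[0,0,.021+.1185+.017+.009]);print(n,"exp",q)
    k,l,st,ce=cv2.connectedComponentsWithStats(m)
    for i in range(1,k):
        if st[i,4]>20 and np.hypot(*(ce[i]-q))<80:print(st[i],ce[i])
E
```

```text
[0.5792157  0.03645072 0.32724919] [ 0.25962217  0.14608422 -1.65912845] [ 0.06892039  0.1228985  -0.02020902]
scene exp [355.22812824 169.99547679]
[348 164  13   7  64] [354.125   167.40625]
side exp [305.47485182 216.86716149]
[300 210  16  15 164] [307.68902439 217.23170732]
wrist exp [323.00771912 173.6407802 ]
[302 162  40  38 987] [321.57244174 179.25227964]
```

The follower is out and hanging freely: +1 N of weight, and orange is seen where expected in all three views. I fix the tray centre numerically and carry it over smoothly.

```bash
python3 - <<'E'
from h import *
cd=cam("side");im=cv2.imread("pics/side0.png")
src=[];dst=[]
for X,Y in((.38,.13),(.64,.13),(.64,.39),(.38,.39)):
    src.append(proj(cd,(X,Y,.03)));dst.append(((X-.38)*1000,(Y-.13)*1000))
H=cv2.getPerspectiveTransform(np.float32(src),np.float32(dst));w=cv2.warpPerspective(im,H,(260,260))
g=cv2.cvtColor(w,cv2.COLOR_BGR2GRAY);print(np.percentile(g,[5,25,50,75,95,99]))
e=cv2.morphologyEx(cv2.Canny(cv2.GaussianBlur(g,(3,3),0),40,110),cv2.MORPH_CLOSE,np.ones((7,7)))
cs,_=cv2.findContours(e,cv2.RETR_EXTERNAL,cv2.CHAIN_APPROX_SIMPLE)
for k in sorted(cs,key=lambda k:-cv2.contourArea(cv2.convexHull(k)))[:3]:
    r=cv2.minAreaRect(k);print(np.array(r[0])/1000+[.38,.13],r[1],r[2])
E
```

```text
[127. 151. 158. 167. 179. 180.]
[0.50247803 0.24789758] (177.68067932128906, 174.04884338378906) 77.90524291992188
```

Emit:
send_rows(rows=[[0,0,0,0,0,-0.005,0.015],[0,0,0,-0.002,-0.004,-0.012,0.015],[0,0,0,-0.006,-0.012,-0.018,0.015],[0,0,0,-0.012,-0.025,-0.02,0.015],[0,0,0,-0.021,-0.044,-0.02,0.015],[0,0,0,-0.031,-0.066,-0.02,0.015],[0,0,0,-0.042,-0.09,-0.02,0.015],[0,0,0,-0.053,-0.114,-0.02,0.015],[0,0,0,-0.064,-0.137,-0.02,0.015],[0,0,0,-0.073,-0.156,-0.02,0.015],[0,0,0,-0.08,-0.171,-0.02,0.015],[0,0,0,-0.086,-0.183,-0.02,0.015]])

```text
clock: 19.82
position: [0.5072, 0.2269, 0.3468]
orientation: [3.139, -0.123, -0.001]
contact_force: [0.1, 0.3, -1.7]
finger_gap: 0.295
grasp_force: 40.0
```

Emit:
send_rows(rows=[[0,0,0,-0.001,-0.008,0,0.015],[0,0,0,-0.002,-0.014,0.004,0.015],[0,0,0,-0.003,-0.018,0.012,0.015],[0,0,0,-0.003,-0.02,0.026,0.015],[0,0,0,-0.003,-0.02,0.042,0.015],[0,0,0,-0.003,-0.02,0.06,0.015],[0,0,0,-0.003,-0.02,0.078,0.015],[0,0,0,-0.003,-0.02,0.096,0.015],[0,0,0,-0.003,-0.02,0.114,0.015],[0,0,0,-0.003,-0.02,0.13,0.015],[0,0,0,-0.003,-0.02,0.142,0.015],[0,0,0,-0.003,-0.02,0.15,0.015]])

```text
clock: 21.32
position: [0.5064, 0.2457, 0.1961]
orientation: [3.139, -0.125, -0.001]
contact_force: [0.7, -0.5, -1.3]
finger_gap: 0.297
grasp_force: 40.0
```

Emit:
send_rows(rows=[[0,0,0,0,0,0.004,0.015],[0,0,0,0,0,0.006,0.015],[0,0,0,0,0,0.007,0.015],[0,0,0,0,0,0.007,0.015],[0,0,0,0,0,0.007,0.015],[0,0,0,0,0,0.007,0.015]])

```text
clock: 22.08
position: [0.5066, 0.2459, 0.1901]
orientation: [-3.139, 0.124, -0.0]
contact_force: [-0.0, 1.0, -1.3]
finger_gap: 0.293
grasp_force: 40.0
```

```bash
cat > w.py <<'E'
from h import *
s=observe();p=s['position'];print(p,s['contact_force'],s['moment'],R.from_rotvec(s["orientation"]).as_matrix()[:,0].round(3))
for n in("scene","side","wrist"):
    c=cam(n);im=cams.get_image(n)
    h=cv2.cvtColor(im,cv2.COLOR_BGR2HSV);m=((h[...,0]>3)&(h[...,0]<20)&(h[...,1]>140)&(h[...,2]>110)).astype(np.uint8)
    k,l,st,ce=cv2.connectedComponentsWithStats(m)
    q=proj(c,p-[.005,0,.021+.1185+.026]);print(n,"exp",q.round(1))
    for i in range(1,k):
        if st[i,4]>20 and np.hypot(*(ce[i]-q))<80:print(st[i],ce[i].round(1),plane(c,*ce[i],.018).round(4))
E
python3 w.py
```

```text
[0.50660987 0.24587758 0.19010765] [-0.02177016  0.99264014 -1.29579288] [-0.00451122  0.02118136 -0.07648123] [ 0.997 -0.079  0.   ]
scene exp [360.5 172.3]
[356 168  10   5  40] [360.7 170.4] [0.4906 0.2698 0.018 ]
side exp [326.2 320. ]
[318 313  17  16 179] [326.5 321.3] [0.5008 0.2463 0.018 ]
wrist exp [323.4 177.8]
[302 161  40  38 966] [321.5 178.3] [0.4996 0.2481 0.018 ]
```

Emit:
send_rows(rows=[[0,0,0,0,0,0.003,0.015],[0,0,0,0,0,0.006,0.015],[0,0,0,0,0,0.008,0.015],[0,0,0,0,0,0.009,0.015],[0,0,0,0,0,0.01,0.015],[0,0,0,0,0,0.0108,0.015],[0,0,0,0,0,0.0116,0.015],[0,0,0,0,0,0.0124,0.015],[0,0,0,0,0,0.013,0.015],[0,0,0,0,0,0.0135,0.015],[0,0,0,0,0,0.0135,0.015]])

```text
clock: 23.6
position: [0.5065, 0.2459, 0.1764]
orientation: [3.139, -0.124, -0.0]
contact_force: [-0.2, -0.5, -0.7]
finger_gap: 0.295
grasp_force: 40.0
```

```bash
python3 w.py
```

```text
[0.50650415 0.24585553 0.17643564] [-0.24357931 -0.52359874 -0.74047939] [0.06627572 0.08031559 0.00734986] [ 0.997 -0.079 -0.   ]
scene exp [360.3 175.3]
[360 171   6   5  25] [362.4 172.8] [0.5049 0.2565 0.018 ]
side exp [326.2 322.3]
[319 315  16  17 183] [326.7 323.1] [0.4998 0.2511 0.018 ]
wrist exp [323.4 177.8]
[302 162  40  38 985] [321.4 179.3] [0.5018 0.248  0.018 ]
```

It has landed on the tray floor. I lay the bail over on the J side while lowering, then back the J out.

Emit:
send_rows(rows=[[0,0,0,-0.003,0,0.001,0.015],[0,0,0,-0.006,0,0.003,0.015],[0,0,0,-0.009,0,0.006,0.015],[0,0,0,-0.011,0,0.009,0.015],[0,0,0,-0.0125,0,0.0115,0.015],[0,0,0,-0.013,0,0.0132,0.015],[0,0,0,-0.013,0,0.0132,0.015],[0,0,0,-0.013,0,0.0132,0.015]])

```text
clock: 24.75
position: [0.4937, 0.2469, 0.1633]
orientation: [-3.139, 0.124, -0.0]
contact_force: [-0.3, 0.2, -0.7]
finger_gap: 0.295
grasp_force: 40.0
```

```bash
python3 w.py
```

```text
[0.49372825 0.24689326 0.16330466] [-0.31935512  0.19522377 -0.65933421] [0.0308447  0.09163071 0.02107298] [ 0.997 -0.079  0.   ]
scene exp [357.3 177.2]
[357 171   9   5  28] [362.  172.7] [0.503  0.2561 0.018 ]
side exp [331.2 325.4]
[319 314  16  18 162] [325.1 323.1] [0.5036 0.2516 0.018 ]
wrist exp [323.4 177.9]
[ 301  152   42   38 1076] [321.5 169.1] [0.5029 0.2478 0.018 ]
```

Emit:
send_rows(rows=[[0,0,0,0.003,0,0,0.015],[0,0,0,0.006,0,0,0.015],[0,0,0,0.009,0,0,0.015],[0,0,0,0.0125,0,0,0.015],[0,0,0,0.0125,0,0,0.015],[0,0,0,0.0125,0,-0.003,0.015],[0,0,0,0.0125,0,-0.008,0.015],[0,0,0,0.0125,0,-0.014,0.015],[0,0,0,0.0125,0,-0.022,0.015],[0,0,0,0.0125,0,-0.03,0.015],[0,0,0,0.0125,0,-0.03,0.015]])

```text
clock: 26.28
position: [0.5067, 0.2461, 0.1942]
orientation: [-3.138, 0.124, -0.003]
contact_force: [-0.3, 0.6, -1.3]
finger_gap: 0.295
grasp_force: 40.0
```

```bash
python3 w.py
```

```text
[0.50665509 0.24612184 0.1942422 ] [-0.26670101  0.60483279 -1.33423494] [0.04395195 0.06858317 0.00415412] [ 0.997 -0.079  0.002]
scene exp [360.6 171.3]
[357 170   9   6  30] [361.8 172.6] [0.502  0.2568 0.018 ]
side exp [326.1 319.4]
[319 316  16  16 170] [325.8 323.4] [0.5019 0.2521 0.018 ]
wrist exp [323.1 177.5]
[303 159  38  34 867] [321.5 174.2] [0.503  0.2478 0.018 ]
```

Emit:
send_rows(rows=[[0,0,0,0,0,-0.01,0.015],[0,0,0,0,0,-0.025,0.015],[0,0,0,0,0,-0.05,0.015],[0,0,0,0,0,-0.08,0.015],[0,0,0,0,0,-0.11,0.015],[0,0,0,0,0,-0.14,0.015],[0,0,0,0,0,-0.14,0.015]])

```text
clock: 27.3
position: [0.5078, 0.2465, 0.3367]
orientation: [-3.137, 0.124, -0.009]
contact_force: [-0.1, -0.2, -0.6]
finger_gap: 0.298
grasp_force: 40.0
```

```bash
python3 w.py
```

```text
[0.50776177 0.24651853 0.33672779] [-0.13061483 -0.17275924 -0.60112546] [ 0.0387009   0.11091488 -0.06593897] [ 0.997 -0.079  0.006]
scene exp [363.2 137.7]
[357 170   9   6  31] [361.7 172.6] [0.5017 0.2565 0.018 ]
side exp [325.5 293.2]
[319 314  16  18 185] [325.8 322.6] [0.502  0.2501 0.018 ]
wrist exp [322.6 177. ]
[308 142  28  27 506] [321.8 154.3] [0.5021 0.2477 0.018 ]
```

The follower is sitting in the tray at (0.502, 0.248) and the hook is free. I carry the hook back to the stand.

Emit:
send_rows(rows=[[0,0,-0.15,0.001,0.01,0,0.015],[0,0,-0.32,0.001,0.03,0,0.015],[0,0,-0.49,0.002,0.06,0,0.015],[0,0,-0.66,0.002,0.095,0,0.015],[0,0,-0.83,0.003,0.13,0,0.015],[0,0,-1.0,0.003,0.165,0,0.015],[0,0,-1.17,0.003,0.2,0,0.015],[0,0,-1.34,0.004,0.23,0,0.015],[0,0,-1.5,0.004,0.25,0,0.015],[0,0,-1.5,0.004,0.25,0,0.015]])

```text
clock: 28.7
position: [0.4893, -0.0045, 0.3319]
orientation: [-2.384, -2.044, 0.003]
contact_force: [-0.2, 0.2, -1.5]
finger_gap: 0.295
grasp_force: 40.0
```

```bash
cat > v.py <<'E'
from h import *
s=observe();p=s['position'];M=R.from_rotvec(s["orientation"]).as_matrix()
print(p,s['contact_force'],s["joint_positions"].round(3))
a=np.radians(-13.0);T=np.c_[[-np.cos(a),-np.sin(a),0],[-np.sin(a),np.cos(a),0],[0,0,-1]]
print("turn",R.from_matrix(M.T@T).as_rotvec().round(4),"shift",(M.T@(np.array([.4760,-.2450,p[2]])-p)).round(4))
E
python3 v.py
```

```text
[ 0.48932922 -0.00453579  0.33186371] [-0.2383968   0.23784313 -1.50942993] [-0.15   0.099  1.537 -0.     1.509  0.003]
turn [-0.0023 -0.0019 -1.4972] shift [-0.2397  0.0235 -0.    ]
```

Emit:
send_rows(rows=[[0,0,-0.15,-0.01,0.001,0,0.015],[0,0,-0.32,-0.035,0.004,0,0.015],[0,0,-0.49,-0.07,0.007,0,0.015],[0,0,-0.66,-0.105,0.01,0,0.015],[0,0,-0.83,-0.14,0.014,0,0.015],[0,0,-1.0,-0.175,0.017,0,0.015],[0,0,-1.17,-0.205,0.02,0,0.015],[0,0,-1.34,-0.23,0.023,0,0.015],[0,0,-1.497,-0.2397,0.0235,0,0.015],[0,0,-1.497,-0.2397,0.0235,0,0.015],[0,0,-1.497,-0.2397,0.0235,0,0.015]])

```text
clock: 30.08
position: [0.4777, -0.243, 0.3327]
orientation: [-0.357, -3.12, -0.002]
contact_force: [0.4, -0.4, -0.2]
finger_gap: 0.289
grasp_force: 40.0
```

```bash
python3 v.py; python3 - <<'E'
# compare wrist picture now with w4 (taken right after the pick at almost the same place)
from h import *
a=cv2.imread("pics/w4.png");b=cams.get_image("wrist");cv2.imwrite("pics/w9.png",b)
for im in(a,b):
    h=cv2.cvtColor(im,cv2.COLOR_BGR2HSV);m=(((h[...,0]<6)|(h[...,0]>174))&(h[...,1]>150)&(h[...,2]>50)).astype(np.uint8);m[:190]=0
    k,l,st,ce=cv2.connectedComponentsWithStats(m)
    for i in range(1,k):
        if st[i,4]>100 and 270<ce[i][0]<370:print(st[i],ce[i].round(1))
    g=cv2.cvtColor(im,cv2.COLOR_BGR2GRAY).astype(int)
    for v in(190,200):print(v,g[v,308:338].tolist())
E
```

```text
[ 0.47770539 -0.24304718  0.33273555] [ 0.43032922 -0.36828211 -0.24351682] [-0.6    0.172  1.448  0.     1.524 -1.943]
turn [ 0.0009 -0.001  -0.0007] shift [ 0.0012 -0.0023 -0.    ]
[ 295  258   56   35 1556] [322.8 277.3]
[338 299  15  12 146] [344.1 305.2]
190 [163, 165, 164, 164, 166, 169, 170, 163, 167, 165, 172, 121, 83, 92, 107, 116, 123, 173, 171, 167, 165, 164, 167, 164, 162, 170, 170, 166, 167, 167]
200 [163, 165, 163, 166, 169, 169, 168, 162, 166, 166, 172, 96, 86, 92, 105, 115, 120, 144, 173, 165, 165, 164, 167, 165, 164, 170, 168, 165, 167, 165]
[ 295  258   56   35 1574] [322.8 277.3]
[336 295  17  16 218] [343.4 303. ]
190 [166, 164, 166, 170, 172, 164, 165, 165, 168, 173, 174, 120, 85, 94, 108, 116, 124, 176, 168, 165, 166, 165, 164, 172, 170, 166, 169, 166, 170, 172]
200 [188, 187, 189, 186, 187, 193, 190, 184, 179, 181, 185, 100, 86, 93, 106, 114, 120, 156, 189, 183, 185, 185, 184, 178, 181, 179, 177, 176, 179, 179]
```

The hook has not shifted in the hand. I line up and lower it into the slot.

Emit:
send_rows(rows=[[0,0,0,0.001,-0.0023,0,0.015],[0,0,0,0.001,-0.0023,0.01,0.015],[0,0,0,0.001,-0.0023,0.025,0.015],[0,0,0,0.001,-0.0023,0.04,0.015],[0,0,0,0.001,-0.0023,0.05,0.015],[0,0,0,0.001,-0.0023,0.06,0.015],[0,0,0,0.001,-0.0023,0.07,0.015],[0,0,0,0.001,-0.0023,0.08,0.015],[0,0,0,0.001,-0.0023,0.09,0.015],[0,0,0,0.001,-0.0023,0.09,0.015]])

```text
clock: 31.38
position: [0.4756, -0.2458, 0.2423]
orientation: [-0.351, -3.12, -0.001]
contact_force: [-0.9, 0.2, 0.4]
finger_gap: 0.294
grasp_force: 40.0
```

```bash
python3 v.py
```

```text
[ 0.47560585 -0.24584729  0.24230294] [-0.8629657   0.2368764   0.35723215] [-0.606  0.23   1.591 -0.     1.322 -1.953]
turn [ 0.0006 -0.0017  0.0031] shift [-0.0002  0.0009  0.    ]
```

No side force; the J is in the slot. Lowering to just above seating.

Emit:
send_rows(rows=[[0,0,0,0,0.0005,0.012,0.015],[0,0,0,0,0.0005,0.027,0.015],[0,0,0,0,0.0005,0.042,0.015],[0,0,0,0,0.0005,0.057,0.015],[0,0,0,0,0.0005,0.07,0.015],[0,0,0,0,0.0005,0.08,0.015],[0,0,0,0,0.0005,0.085,0.015],[0,0,0,0,0.0005,0.0865,0.015],[0,0,0,0,0.0005,0.0865,0.015],[0,0,0,0,0.0005,0.0865,0.015]])

```text
clock: 32.62
position: [0.4766, -0.2459, 0.1572]
orientation: [0.351, 3.121, -0.001]
contact_force: [-0.5, 0.0, -1.1]
finger_gap: 0.294
grasp_force: 40.0
```

```bash
python3 v.py
```

```text
[ 0.47655406 -0.24589347  0.15719338] [-0.49385363  0.01113227 -1.10072847] [-0.605  0.313  1.702 -0.     1.125 -1.952]
turn [-0.0004  0.0007  0.0032] shift [ 0.0007  0.0007 -0.    ]
```

Emit:
send_rows(rows=[[0,0,0,0,0,0.0015,0.015],[0,0,0,0,0,0.0025,0.015],[0,0,0,0,0,0.003,0.015],[0,0,0,0,0,0.003,0.015]])

```text
clock: 33.12
position: [0.4763, -0.2457, 0.1537]
orientation: [-0.351, -3.122, -0.0]
contact_force: [0.6, 0.0, -0.9]
finger_gap: 0.296
grasp_force: 40.0
```

```bash
python3 v.py
```

```text
[ 0.4762745  -0.24570325  0.15373582] [ 0.5627347   0.00915378 -0.89072265] [-0.605  0.317  1.706 -0.     1.118 -1.952]
turn [ 0.     -0.0001  0.0031] shift [0.0004 0.0006 0.    ]
```

Emit:
send_rows(rows=[[0,0,0,0,0,0.0006,0.015],[0,0,0,0,0,0.001,0.015],[0,0,0,0,0,0.001,0.015]])

```text
clock: 33.5
position: [0.4764, -0.2458, 0.1536]
orientation: [0.351, 3.122, -0.0]
contact_force: [-1.1, 2.0, 7.2]
finger_gap: 0.295
grasp_force: 40.0
```

```bash
python3 v.py
```

```text
[ 0.47635729 -0.24576957  0.15361284] [-1.07856658  2.02468139  7.18017882] [-0.605  0.317  1.707 -0.     1.117 -1.952]
turn [-0.0002  0.0004  0.0032] shift [ 0.0005  0.0007 -0.    ]
```

Seated. Opening gently and withdrawing.

Emit:
send_rows(rows=[[0,0,0,0,0,-0.0006,0.015],[0,0,0,0,0,-0.0006,0.03],[0,0,0,0,0,-0.0006,0.04],[0,0,0,0,0,-0.0006,0.05],[0,0,0,0,0,-0.0006,0.06],[0,0,0,0,0,-0.0006,0.06],[0,0,0,0,0,-0.015,0.06],[0,0,0,0,0,-0.04,0.06],[0,0,0,0,0,-0.07,0.06],[0,0,0,0,0,-0.11,0.06],[0,0,0,0,0,-0.15,0.06],[0,0,0,0,0,-0.15,0.06]])

```text
clock: 35.0
position: [0.4783, -0.247, 0.3073]
orientation: [0.35, 3.115, -0.006]
contact_force: [-0.7, -0.4, -0.4]
finger_gap: 0.682
grasp_force: 0.0
```

```bash
python3 v.py; python3 - <<'E'
from h import *
def red(im):
    h=cv2.cvtColor(im,cv2.COLOR_BGR2HSV);m=(((h[...,0]<6)|(h[...,0]>174))&(h[...,1]>170)&(h[...,2]>70)).astype(np.uint8)
    k,l,st,ce=cv2.connectedComponentsWithStats(m);return[(st[i].tolist(),ce[i].round(1).tolist()) for i in range(1,k) if st[i,4]>25]
for n in("scene","side"):
    a=cv2.imread(f"pics/{n}0.png");b=cams.get_image(n);cv2.imwrite(f"pics/{n}9.png",b)
    print(n,red(b))
    roi={"scene":[(352,236,60,60),(374,190,35,50),(408,165,40,35),(290,172,25,28),(265,185,25,30)],"side":[(232,168,50,34),(242,215,34,60),(202,303,50,50),(368,228,30,36),(340,125,35,60)]}[n]
    for x,y,w,h in roi: print((x,y),round(cv2.absdiff(a,b)[y:y+h,x:x+w].mean(),2))
    h=cv2.cvtColor(b,cv2.COLOR_BGR2HSV);m=((h[...,0]>3)&(h[...,0]<20)&(h[...,1]>130)).astype(np.uint8)
    q=proj(cam(n),(.502,.248,.02)).astype(int);ys,xs=np.nonzero(m[q[1]-15:q[1]+15,q[0]-15:q[0]+15]);print("orange",q,xs.min()+q[0]-15,xs.max()+q[0]-15,ys.min()+q[1]-15,ys.max()+q[1]-15,len(xs))
E
```

```text
[ 0.47827113 -0.24704361  0.30733304] [-0.68474544 -0.36552496 -0.38171188] [-0.605  0.183  1.493 -0.     1.457 -1.952]
turn [-0.0031  0.0074  0.0032] shift [ 0.0027  0.0015 -0.    ]
scene [([351, 265, 20, 18, 141], [360.6, 273.5]), ([153, 266, 33, 26, 317], [169.0, 278.6])]
(352, 236) 2.88
(374, 190) 3.19
(408, 165) 2.32
(290, 172) 2.68
(265, 185) 4.33
orange [360 173] 357 365 170 177 40
side [([405, 109, 10, 17, 157], [409.4, 117.0]), ([352, 128, 7, 21, 96], [354.9, 137.7]), ([262, 156, 11, 19, 115], [267.1, 164.6])]
(232, 168) 15.31
(242, 215) 4.41
(202, 303) 6.0
(368, 228) 4.91
(340, 125) 5.91
orange [325 321] 319 334 314 331 203
```

The hook hangs at its original pixels, (355,138) in side. The orange disc lies flat in the tray and the other things have not moved. Handing in.

```bash
python3 -c "
from h import *
print(ctrl.finish_job())"
```

```text
the job is handed in; nothing more can be done
None
```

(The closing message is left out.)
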